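# Line up the circuit blocks and hold the sprung switch arm at its stop

## Robot

A 7-joint arm with a two-finger parallel gripper is mounted at the origin on the work surface. World frame = base frame: x ahead of the robot, y to its left, z up, the work surface at z = 0. Lengths are in m, angles in rad, forces in N, time in s.
With the tool pointing down it reaches from about 0.35 to 0.9 m from the base axis. Payload 8.1 kg.
Tool frame: the origin (TCP) lies where the fingers leave the gripper's body, on its centre line; the fingertips stand 66 mm ahead of it and the grasp point (between the pads) lies 47 mm ahead of it (arm.tip_reach is the distance from the TCP to the fingertips, in m); z points along the fingers, y is the direction in which the jaws open and shut (so a half turn about z gives the same grasp; the last joint's range is limited). The gripper opens to 92 mm and grips with 3 to 60 N. Pads are 19 mm wide; open, the fingers measure 130 mm over their backs; the gripper's body (75 mm by 190 mm) begins 47 mm behind the grasp point.
Start: joints at [1.122, 0.434, 0.025, 1.573, -0.012, 1.134, -0.075], TCP at [0.212, -0.588, 0.292] pointing down, gripper open.
Joint ranges: [-2.62, 2.62], [-0.44, 2.09], [-1.27, 1.32], [0.08, 2.57], [-1.32, 4.46], [0.12, 2], [-2.74, 2.74]. Speed limits (rad/s): [2.22, 2.22, 3.01, 3.01, 3.14, 3.14, 3.14].

## Interface

Orientations are given as a rotation vector (axis times angle).
In Python, from cell import arm gives the robot as it stands.
- The arm moves only by the tool carry_out, never from a script. Its argument "plan" is a list of rows, each a list of 5 numbers: the shift along the world's x, y, z in cm, then the turn about the world's z in rad, then the finger opening in cm, from 0 to 9.18. In form: [[tx, ty, tz, spin, fingers], ...]. A call has 1 to 20 rows; each row is the pose to reach, as a shift and turn from the pose measured when the call began; what a row does not reach only later rows make up. A row lasts 1/10 s, in which the tool goes at most 50 mm and 8.59 degrees, less where a joint would pass 70% of its speed; a pose out of reach is approached as far as the arm can. A call with a gripper value outside its range is refused whole. The fingers move at their own pace and stop on an object; "squeeze" is the grip in N (left out, the last holds). Time passes only in rows, so rows that repeat a pose let the fingers close. It gives the time, the measured TCP pose, the force and the opening at its end, in the units of the state.
- arm.observe(): the state, without advancing time (a new reading comes with each control period).
- arm.get_image(name): name is "scene" or "top"; returns (picture, depth): 384x512x3 uint8, red, green, blue; 384x512 float32, m along the optical axis (not along the pixel's ray), 0 where there is no reading.
- arm.get_calibration(name): a dict with "intrinsics" (3x3 intrinsics, pixels), "rvec" (rotation vector, rad) and "tvec" (3), from world to camera coordinates, as OpenCV has them. Camera axes: x right, y down, z forward; pixel columns grow to the right and rows downward; lengths in m; the calibration is good to about 2 mm. A picture is of the moment at which its call begins. get_calibration takes no time and is no camera call.
- arm.sign_off(): hands the job in, once; it reports no verdict.
The state is a dict: "clock": time; "joints": joint angles; "dq": joint speeds; "joint_efforts": joint torques, N m; "position": TCP position; "ee_rot": TCP orientation; "force": force on the tool from outside, world axes, zero at the start; "ft_torque": the same for the moment, N m; "width": opening from 0.0 (shut) to 1.0 (fully open).
Only numpy, scipy, OpenCV 4.12 (cv2) and the standard library are available. Lean on these libraries where they do the work, as an engineer would, in place of code of your own. Each camera call takes 0.05 s, during which the arm holds its last target. There are 200 camera calls.

## Task

On the low grey shelf, set the lamp block and the motor block in one neat row to the right (seen from the robot) of the fixed switch block: lamp block next to the switch block, motor block next to the lamp block, all flat, long sides parallel, front edges in line and gaps of less than 1 cm. Then, with the row finished and let go, swing the sprung switch arm forward (the upright black pin is its handle), all the way round to its stop, and finish while still holding it there with the gripper, because the spring throws it back if it is let go. Leave the dial block, the black power supply and the steel weight where they are.

Things in the scene. Friction and masses are not known exactly. Their poses are not given: they have to be found in the camera images.
- shelf: fixed low grey shelf board, 130 (its x) x 255 (its y, from -95 to +160) mm, top 30 mm above the table. Origin at table level, midway front to back; x points away from the robot at yaw 0, y to its left (yaw varies a little). The row stands with block origins at shelf x = 0, block x along shelf x (either way round)
- row_start (a point): middle of the foot of the switch block's right face, at shelf x 0, y +35 mm, z 30 mm: the row starts here and goes towards the shelf's -y. The switch block, fixed on the shelf, is yellow, 80 (x) x 100 (y) x 16 mm high; the shelf's free top runs 130 mm to the right of this point
- lamp: loose lamp block, 70 g: yellow plastic base 80 (its x) x 46 (its y) x 16 mm high with two dark flush sockets; in the middle a white square lamp socket 28 x 28 mm (sides parallel to the base), from 16 to 46 mm high, with a clear round bulb 24 mm across on top, to 74 mm. Origin: centre of the underside, z up
- motor: loose motor block, 110 g: yellow plastic base 80 (its x) x 46 (its y) x 16 mm high with two dark flush sockets; in the middle a square aluminium bracket 28 (x) x 24 (y) mm, from 16 to 46 mm high, holding a small round steel motor that lies along y and sticks out 10 mm at each side of the bracket. Origin: centre of the underside, z up
- swing (a joint): angle of the sprung switch arm about its upright pivot, rad: 0 at rest, 1.4 at the stop, growing clockwise seen from above. A flat steel bar, 85 mm from pivot to handle; at rest it points 145 degrees anticlockwise from the shelf's x, at the stop 65 degrees. The spring pulls it back with about 2.5 N at the handle at rest, 6 N at the stop; no latch
- handle (a point): point on the centre line of the switch arm's handle, 96 mm above the table: an upright black round pin, 14 mm diameter, standing from 68 mm to 113 mm above the table; the bar below it has its top at 68 mm
- pivot (a point): point on the arm's upright pivot axis at the same height, 96 mm above the table; at shelf x 0, y +95 mm. The pivot parts themselves end 72 mm above the table
- dial: loose dial block, not used: yellow plastic base 80 (its x) x 46 (its y) x 16 mm high with two dark flush sockets; in the middle a round black knob 34 mm wide at its foot, to 36 mm high. Origin: centre of the underside. Leave it
- supply: black box power supply, 130 (x) x 100 (y) x 55 mm high, 1.3 kg. Origin: centre of the underside. Leave it
- weight: steel lab weight, a cylinder 44 mm in diameter with a small knob, 50 mm high in all, beyond the shelf. Origin: centre of the underside. Leave it
Not all that is in view belongs to the job. Leave any red look-alike of the lamp alone.

How it is judged:
On the way, in this order (a step that is already met when the one before it is completed fails the run):
1. lamp block and motor block stand in the row beside the switch block, let go (x of lamp in the frame of shelf between -0.012 and 0.012 m and z of lamp in the frame of shelf between 0.025 and 0.034 m and angle between each of lamp, motor's own z axis and vertical below 0.08 rad and angle between the x axis of each of lamp, motor and the x axis of shelf, either way round below 0.15 rad and x of motor in the frame of shelf between -0.012 and 0.012 m and z of motor in the frame of shelf between 0.025 and 0.034 m and y of lamp in the frame of shelf between -0.002 and 0.0145 m and y of motor in the frame of shelf below -0.028 m and distance between lamp and motor below 0.06 m and linear speed of each of lamp, motor below 0.02 m/s and contact force between each of lamp, motor and the arm below 0.3 N and contact force between each of lamp, motor and the fingers below 0.3 N), for 0.2 s.
2. the switch arm is swung round to its stop by the gripper (value of joint swing above 1.32 rad and contact force between swing and the fingers above 1.5 N and contact force between swing and lamp below 0.3 N and contact force between swing and motor below 0.3 N and contact force between swing and dial below 0.3 N and contact force between swing and supply below 0.3 N and contact force between swing and weight below 0.3 N), for 0.2 s.
At the end, for the whole second after the job is handed in: Both blocks flat on the shelf, untouched, at rest: gaps up to about 13 mm, centres within 12 mm of the shelf's middle line, square within 0.15 rad, lamp beside the switch block, motor beyond it; the arm within 0.08 rad of its stop, pressed by the fingers alone (over 1.5 N) (all of step 1 and all of step 2); the arm keeps its last pose, push and grip.
It fails at once if the dial block is pushed away or tipped (distance of dial from where it was at the start of the episode above 0.015 m or angle between dial's own z axis and vertical above 0.2 rad).
It fails at once if the power supply is pushed away or tipped (distance of supply from where it was at the start of the episode above 0.015 m or angle between supply's own z axis and vertical above 0.2 rad).
It fails at once if the steel weight is pushed away or tipped (distance of weight from where it was at the start of the episode above 0.015 m or angle between weight's own z axis and vertical above 0.2 rad).
It also fails if it takes over 64 s, if anything falls off the work surface, if the arm or the gripper's body presses on something with over 40 N, if the wrist force passes 120 N, or if a joint passes its speed limit or range.

## Working session

There is one attempt and no reset: what is moved stays moved. The work goes in short steps, Python scripts to look and compute and a tool call to move; the robot and the scene stay as the last step left them, time stands still between calls to the robot, and variables do not carry over. Pictures are saved under pics/ and viewed, about 8 in all and at most 12, crops included, and the job is handed in when it is done.

Besides the shell and the picture viewer there is one more tool, called after "Call:" by a JSON object that holds its "api" and its "payload". carry_out: Moves the arm, as the interface text tells. Its arguments: {"type":"object","properties":{"plan":{"type":"array"},"squeeze":{"type":"number"}},"required":["plan"]}

```bash
mkdir -p pics; ls; cat > h.py <<'E'
import numpy as np, cv2
from cell import arm
def cal(n):
    c=arm.get_calibration(n); R=cv2.Rodrigues(np.array(c["rvec"],float))[0]
    return np.array(c["intrinsics"],float),R,np.array(c["tvec"],float).ravel()
def ray(n,uv,z):
    K,R,t=cal(n); uv=np.atleast_2d(np.array(uv,float))
    d=(R.T@np.linalg.inv(K)@np.c_[uv,np.ones(len(uv))].T).T; o=-R.T@t
    return o+d*((z-o[2])/d[:,2])[:,None]
def cloud(n,D):
    K,R,t=cal(n); v,u=np.indices(D.shape)
    p=np.stack([(u-K[0,2])/K[0,0]*D,(v-K[1,2])/K[1,1]*D,D],-1)
    return (p-t)@R
def proj(n,P):
    K,R,t=cal(n); q=(np.atleast_2d(P)@R.T+t)@K.T
    return q[:,:2]/q[:,2:]
def save(I,f): cv2.imwrite(f,cv2.cvtColor(I,cv2.COLOR_RGB2BGR))
E
python3 - <<'E'
from h import *
for n in("top","scene"):
    I,D=arm.get_image(n); save(I,f"pics/{n}0.png"); np.savez(f"{n}0.npz",I=I,D=D)
    K,R,t=cal(n); print(n,K[0,0],-R.T@t,R[2])
a=cv2.imread("pics/top0.png");b=cv2.imread("pics/scene0.png")
print(arm.observe())
E
```

```text
pics
top 366.7154656812392 [0.50115557 0.02627296 0.99443317] [ 0.12508937  0.03003959 -0.99169061]
scene 361.3029371455285 [ 1.13779006 -0.09908544  0.86161624] [-0.58519716  0.13247223 -0.79999712]
{'clock': 0.1, 'joints': array([ 1.12242038,  0.43518107,  0.02494923,  1.57396845, -0.01159929,
        1.13403223, -0.07509564]), 'dq': array([ 0.00102717, -0.00060497, -0.00089428, -0.0037803 , -0.0002008 ,
       -0.00033183,  0.00040767]), 'joint_efforts': array([ 4.07061365e-03, -6.69121456e+01,  9.88758914e-01, -3.15144932e+01,
       -6.03907532e-02,  3.74355423e-02,  1.15169355e-04]), 'position': array([ 0.21167876, -0.58768018,  0.29152043]), 'ee_rot': array([-3.09339352e+00, -5.40136216e-01,  5.77515813e-04]), 'force': array([-0.35673713, -0.4945038 ,  0.05615737]), 'ft_torque': array([-0.05145612,  0.01230305, -0.06954153]), 'width': 0.9981621159153085}
```

View pics/top0.png

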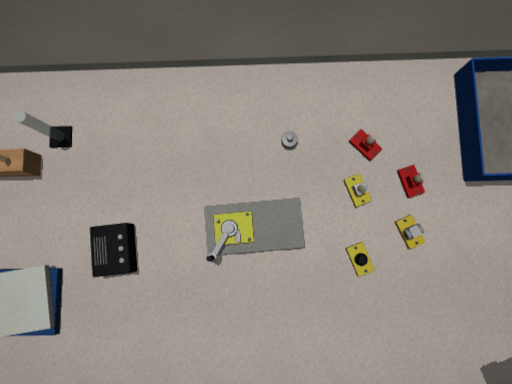

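View pics/scene0.png

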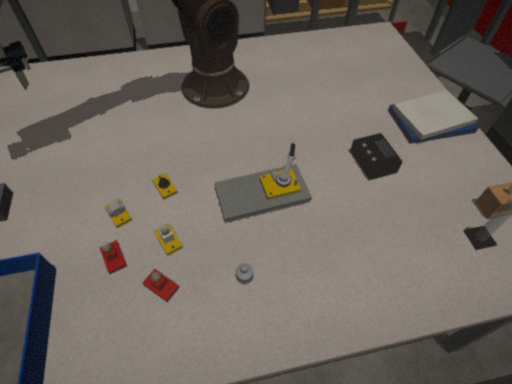

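Candidates in the top view: yellow blocks at (358,190), with a white socket and bulb, so the lamp; (410,232), with an aluminium bracket, so the motor; (360,259), with a black knob, so the dial. The red look-alikes are at (366,144) and (411,180). The shelf is at (255,227), the handle at (210,259), the supply at (114,250) and the weight at (289,139). Next I measure these and check them in one crop.

```bash
cat >> h.py <<'E'
def yellow(I):
    H=cv2.cvtColor(I,cv2.COLOR_RGB2HSV); return cv2.inRange(H,(20,120,70),(35,255,255))
def blobs(n,I,z=0.016):
    m=cv2.morphologyEx(yellow(I),cv2.MORPH_CLOSE,np.ones((3,3)))
    for c in cv2.findContours(m,cv2.RETR_EXTERNAL,cv2.CHAIN_APPROX_NONE)[0]:
        if cv2.contourArea(c)<60: continue
        uv=c[:,0].mean(0); W=ray(n,c[:,0],z)[:,:2]
        r=cv2.minAreaRect((W*1000).astype(np.float32)); b=cv2.boxPoints(r)
        e=b[1]-b[0]; f=b[2]-b[1]
        if np.hypot(*f)>np.hypot(*e): e=f
        a=(np.degrees(np.arctan2(e[1],e[0]))+90)%180-90
        print(n,uv.round(),"c",np.round(r[0],1),"size",np.round(r[1],1),"long axis deg",round(a,1))
E
python3 - <<'E'
from h import *
for n in("top","scene"):
    d=np.load(n+"0.npz"); I=d["I"]; D=d["D"]
    blobs(n,I); 
    P=cloud(n,D)
    # shelf: points at 30mm
    w=(abs(P[...,2]-0.030)<0.007)&(P[...,0]>.3)&(P[...,0]<.7)&(P[...,1]>-.2)&(P[...,1]<.3)&(D>0)&(I.std(-1)<12)
    m=cv2.morphologyEx(w.astype(np.uint8)*255,cv2.MORPH_OPEN,np.ones((3,3)))
    c=max(cv2.findContours(m,cv2.RETR_EXTERNAL,cv2.CHAIN_APPROX_NONE)[0],key=cv2.contourArea)
    W=ray(n,c[:,0],.03)[:,:2]*1000; print("shelf",cv2.minAreaRect(W.astype(np.float32)),cv2.boxPoints(cv2.minAreaRect(W.astype(np.float32))).round())
    # dark handle
    k=(P[...,2]>.06)&(P[...,2]<.13)&(P[...,0]>.35)&(P[...,0]<.6)&(P[...,1]>0)&(P[...,1]<.25)&(I.max(-1)<60)
    print("handle",k.sum(),P[k].mean(0) if k.any() else 0,np.argwhere(k).mean(0), P[k].max(0) if k.any() else 0)
d=np.load("top0.npz");I=d["I"]
save(np.hstack([cv2.resize(I[120:285,335:435],None,fx=3.6,fy=3.6,interpolation=2),cv2.resize(I[180:345,195:310],None,fx=3.6,fy=3.6,interpolation=2)]),"pics/crop.png")
E
```

```text
top [360. 259.] c [ 448.4 -218.1] size [79. 46.] long axis deg 21.1
top [409. 232.] c [ 517.  -351.4] size [79.1 47.2] long axis deg 22.8
top [233. 229.] c [534.6 111.6] size [ 82.4 103.4] long axis deg -86.1
top [356. 190.] c [ 630.2 -221. ] size [79.  46.5] long axis deg 20.8
shelf ((536.7406005859375, 57.64886474609375), (129.51556396484375, 254.45663452148438), 4.041567802429199) [[463. 180.]
 [481. -74.]
 [610. -65.]
 [592. 189.]]
handle 30 [0.46064408 0.16058095 0.10590879] [258.06666667 210.06666667] [0.46581673 0.16728261 0.1161314 ]
scene [168. 239.] c [ 631.5 -219.8] size [84.2 44.9] long axis deg 20.3
scene [121. 218.] c [ 538.5 -341.7] size [43.1 44.5] long axis deg -67.7
scene [164. 185.] c [ 449.3 -217. ] size [86.2 45.4] long axis deg 21.2
scene [281. 184.] c [512.6 117.6] size [ 90.2 105.1] long axis deg -86.3
shelf ((538.3275146484375, 56.429832458496094), (134.32772827148438, 254.91305541992188), 3.9673798084259033) [[463. 179.]
 [480. -75.]
 [614. -66.]
 [597. 188.]]
handle 40 [0.4632509  0.16193379 0.09861716] [149.5 292. ] [0.46827437 0.16719513 0.11537656]
```

View pics/crop.png

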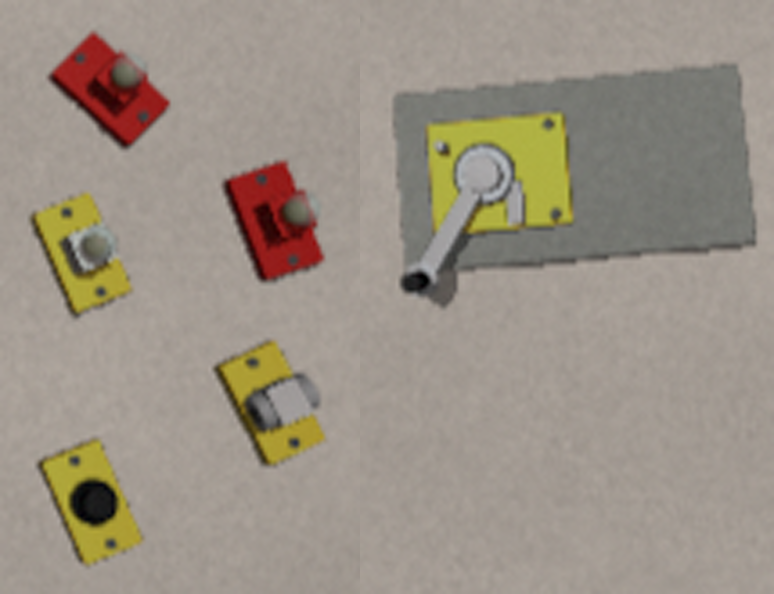

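The crop confirms it. The lamp is the upper-left yellow block, with a white socket and bulb. The motor is the right-hand yellow block, with a grey bracket and a lying motor. The dial is at lower left and both look-alikes are red. Sizes match the description: 79x46 for the blocks and 130x254 for the shelf, which has a yaw of 4.0° and its origin near (539, 25). I go above the lamp with the jaws along its long axis.

Call:
{"api": "carry_out", "payload": {"plan": [[5, 4.5, 0, 0.14, 6], [10, 9, -1, 0.28, 6], [14, 12.5, -2, 0.42, 6], [18, 16, -3, 0.56, 6], [22, 19.5, -4, 0.7, 6], [26, 23, -5, 0.84, 6], [30, 26.5, -6, 0.98, 6], [34, 30, -7, 1.12, 6], [38, 33.5, -8, 1.26, 6], [41.9, 36.7, -9, 1.4, 6], [41.9, 36.7, -10, 1.54, 6], [41.9, 36.7, -10, 1.588, 6], [41.9, 36.7, -10, 1.588, 6], [41.9, 36.7, -10, 1.588, 6], [41.9, 36.7, -10, 1.588, 6]]}}

```text
clock: 1.6
position: [0.6296, -0.2229, 0.1918]
ee_rot: [-1.789, -2.582, 0.004]
force: [-1.0, -0.2, -0.1]
width: 0.651
```

```bash
cat >> h.py <<'E'
def jaw():
    o=arm.observe(); R=cv2.Rodrigues(np.array(o["ee_rot"]))[0]; y=R[:,1]
    print("pos mm",(np.array(o["position"])*1000).round(1),"jaw deg",round((np.degrees(np.arctan2(y[1],y[0]))+90)%180-90,2),"zax",R[:,2].round(3),"w",round(o["width"]*9.18,2),"F",np.round(o["force"],1),"q",np.round(o["joints"],2),"t",o["clock"])
E
python3 - <<'E'
from h import *
jaw()
I,D=arm.get_image("top"); save(cv2.resize(I[130:300,300:470],None,fx=3.5,fy=3.5),"pics/a1.png")
I,D=arm.get_image("scene"); blobs("scene",I)
E
```

```text
pos mm [ 629.6 -222.9  191.8] jaw deg 20.58 zax [-0.002 -0.002 -1.   ] w 5.98 F [-1.  -0.2 -0.1] q [ 0.52  0.63 -0.42  1.54  0.29  1.03  0.39] t 1.6
scene [169. 241.] c [ 636.7 -217.9] size [75.2 44.9] long axis deg 20.3
scene [121. 218.] c [ 538.5 -341.6] size [43.2 44.8] long axis deg -67.6
scene [168. 184.] c [ 446.5 -208.9] size [87.3 30.9] long axis deg 16.5
scene [281. 184.] c [512.6 117.6] size [ 90.2 105.1] long axis deg -86.3
```

Call:
{"api": "carry_out", "payload": {"plan": [[0.1, 0.2, -4, 0, 5], [0.1, 0.2, -7, 0, 5], [0.1, 0.2, -9, 0, 5], [0.1, 0.2, -10.2, 0, 5], [0.1, 0.2, -10.5, 0, 5], [0.1, 0.2, -10.5, 0, 5], [0.1, 0.2, -10.5, 0, 2], [0.1, 0.2, -10.5, 0, 2], [0.1, 0.2, -10.5, 0, 2], [0.1, 0.2, -10.5, 0, 2], [0.1, 0.2, -10.5, 0, 2], [0.1, 0.2, -10.5, 0, 2], [0.1, 0.2, -9.5, 0, 2], [0.1, 0.2, -7, 0, 2], [0.1, 0.2, -3, 0, 2], [0.1, 0.2, 0, 0, 2], [0.1, 0.2, 0, 0, 2]], "squeeze": 20}}

```text
clock: 3.4
position: [0.6332, -0.2207, 0.1977]
ee_rot: [1.784, 2.577, 0.001]
force: [-0.3, 0.5, 0.3]
width: 0.302
```

```bash
python3 - <<'E'
from h import *
jaw()
I,D=arm.get_image("scene"); blobs("scene",I,.12); save(cv2.resize(I[120:290,90:330],None,fx=3.2,fy=3.2,interpolation=2),"pics/a2.png")
E
```

```text
pos mm [ 633.2 -220.7  197.7] jaw deg 20.61 zax [ 0.007 -0.004 -1.   ] w 2.77 F [-0.3  0.5  0.3] q [ 0.52  0.63 -0.42  1.54  0.29  1.03  0.38] t 3.4
scene [121. 218.] c [ 612.1 -312. ] size [38.1 38.7] long axis deg -66.8
scene [169. 184.] c [ 530.8 -195. ] size [75.5 26. ] long axis deg 16.5
scene [280. 184.] c [589.2  90.8] size [79.1 92.6] long axis deg -85.9
```

View pics/a2.png

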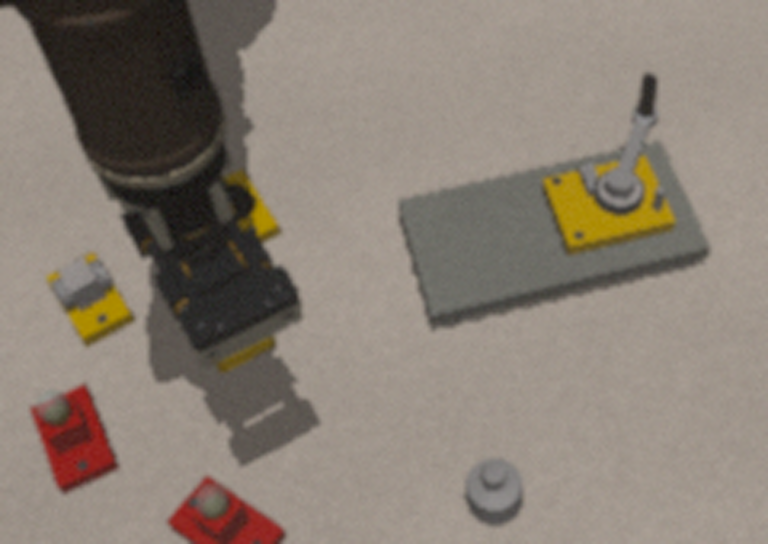

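Call:
{"api": "carry_out", "payload": {"plan": [[-1.5, 4, 0, -0.05, 2], [-3, 8, 0, -0.1, 2], [-4.5, 12, 0, -0.15, 2], [-6, 16, 0, -0.2, 2], [-7.5, 20, 0, -0.25, 2], [-8.8, 23.5, 0, -0.289, 2], [-9.4, 25.2, 0, -0.289, 2], [-9.4, 25.2, -1, -0.289, 2], [-9.4, 25.2, -3, -0.289, 2], [-9.4, 25.2, -4, -0.289, 2], [-9.4, 25.2, -4, -0.289, 2], [-9.4, 25.2, -4, -0.289, 2], [-9.4, 25.2, -4, -0.289, 2], [-9.4, 25.2, -4, -0.289, 2]]}}

```text
clock: 4.85
position: [0.5385, 0.0312, 0.1557]
ee_rot: [2.138, 2.294, -0.001]
force: [0.2, 0.5, 0.4]
width: 0.306
```

```bash
python3 - <<'E'
from h import *
jaw()
I,D=arm.get_image("scene"); save(cv2.resize(I[110:250,180:340],None,fx=4,fy=4,interpolation=2),"pics/a3.png")
z=arm.observe()["position"][2]-.0868+.016
blobs("scene",I,z); blobs("scene",I,.046)
E
```

```text
pos mm [538.5  31.2 155.7] jaw deg 4.03 zax [ 0.004 -0.004 -1.   ] w 2.81 F [0.2 0.5 0.4] q [ 0.13  0.49 -0.39  1.91  0.26  0.79 -0.34] t 4.85
scene [121. 218.] c [ 587.9 -321.8] size [38.4 40.6] long axis deg -66.8
scene [164. 185.] c [ 505.  -207.4] size [80.  41.4] long axis deg 21.1
scene [277. 188.] c [581.   87.5] size [ 75.4 145.7] long axis deg -70.1
scene [121. 218.] c [ 560.4 -332.9] size [40.3 42.6] long axis deg -66.8
scene [164. 185.] c [ 473.3 -212.9] size [84.  43.5] long axis deg 21.1
scene [277. 188.] c [553.1  96.8] size [ 79.2 153. ] long axis deg -70.1
```

View pics/a3.png

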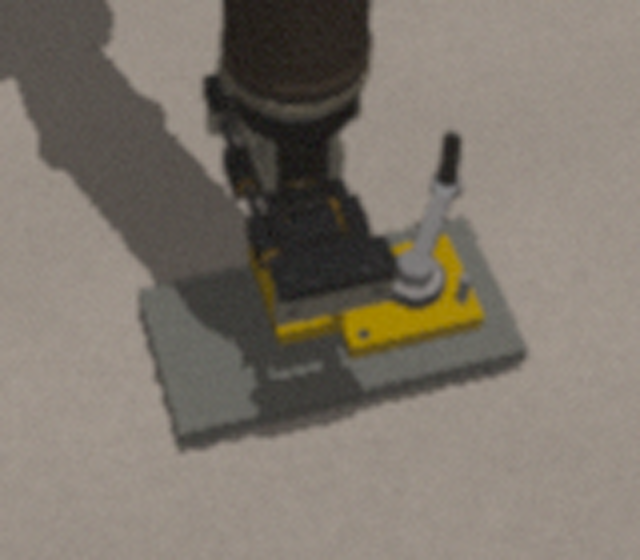

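Call:
{"api": "carry_out", "payload": {"plan": [[0, 0, -1.5, 0, 2], [0, 0, -2.5, 0, 2], [0, 0, -3.2, 0, 2], [0, 0, -3.6, 0, 2], [0, 0, -3.8, 0, 2], [0, 0, -3.8, 0, 2], [0, 0, -3.8, 0, 2]]}}

```text
clock: 5.6
position: [0.5386, 0.0313, 0.1179]
ee_rot: [2.138, 2.294, -0.0]
force: [0.3, 0.5, -0.5]
width: 0.306
```

```bash
python3 - <<'E'
from h import *
jaw()
E
```

```text
pos mm [538.6  31.3 117.9] jaw deg 4.04 zax [ 0.004 -0.004 -1.   ] w 2.8 F [ 0.3  0.5 -0.5] q [ 0.11  0.54 -0.37  1.94  0.3   0.71 -0.37] t 5.6
```

Not in contact yet, so I lower a little more, look at the force, and then release.

Call:
{"api": "carry_out", "payload": {"plan": [[0, 0, -0.1, 0, 2], [0, 0, -0.2, 0, 2], [0, 0, -0.2, 0, 2]]}}

```text
clock: 5.9
position: [0.5387, 0.0313, 0.1175]
ee_rot: [2.137, 2.293, 0.0]
force: [-7.8, -1.2, 21.2]
width: 0.303
```

Call:
{"api": "carry_out", "payload": {"plan": [[0, 0, -0.05, 0, 2], [0, 0, -0.05, 0, 5], [0, 0, -0.05, 0, 5], [0, 0, -0.05, 0, 5], [0, 0, -0.05, 0, 5], [0, 0, 2, 0, 5], [0, 0, 5, 0, 5], [0, 0, 8, 0, 5], [0, -4, 8, 0, 5], [0, -8, 8, 0, 5], [0, -12, 8, 0, 5], [0, -16, 8, 0, 5], [0, -20, 8, 0, 5], [0, -20, 8, 0, 5], [0, -20, 8, 0, 5]]}}

```text
clock: 7.4
position: [0.5384, -0.1697, 0.1972]
ee_rot: [2.141, 2.291, -0.0]
force: [-0.8, 0.7, -0.4]
width: 0.543
```

```bash
cat >> h.py <<'E'
def row(n):
    # yellow blocks on shelf, in shelf frame (mm)
    I,D=arm.get_image(n); P=ray(n,np.argwhere(yellow(I)>0)[:,::-1],.046)[:,:2]*1000
    a=np.radians(4.04); Rm=np.array([[np.cos(a),np.sin(a)],[-np.sin(a),np.cos(a)]])
    L=(P-[539.3,25.1])@Rm.T; s=(abs(L[:,0])<75)&(L[:,1]>-100)&(L[:,1]<150)
    L=L[s]
    for lo,hi in((-5,5),(-35,-30),(30,35)):
        k=(L[:,0]>lo)&(L[:,0]<hi); h,_=np.histogram(L[k,1],bins=np.arange(-100,150,2.5)); print("x",lo,hi,"y occupied:",[(int(-100+2.5*i)) for i in np.flatnonzero(np.diff(np.r_[0,(h>0),0]))])
    for y in(-44,6,100):
        for d in(-18,18):
            k=abs(L[:,1]-y-d)<3
            if k.any(): print("y",y+d,"x range",L[k,0].min().round(1),L[k,0].max().round(1))
    return I
E
python3 - <<'E'
from h import *
jaw(); I=row("top"); row("scene")
blobs("top",I); save(cv2.resize(I[180:280,190:430],None,fx=3.3,fy=3.3,interpolation=2),"pics/a4.png")
E
```

```text
pos mm [ 538.4 -169.7  197.2] jaw deg 3.89 zax [ 0.004 -0.004 -1.   ] w 4.98 F [-0.8  0.7 -0.4] q [ 0.48  0.46 -0.37  1.82  0.22  0.9   0.08] t 7.4
x -5 5 y occupied: [-17, -10, 22, 30, 35, 72, 117, 135]
x -35 -30 y occupied: [-17, 5, 7, 30, 35, 45, 50, 67, 80, 110, 130, 135]
x 30 35 y occupied: [-17, 2, 7, 30, 35, 45, 50, 132]
y -12 x range -36.6 41.1
y 24 x range -36.0 41.3
y 82 x range -38.7 39.2
y 118 x range -17.2 39.6
x -5 5 y occupied: [-17, -5, 25, 77, 117, 132]
x -35 -30 y occupied: [-17, -2, 35, 55, 57, 70, 87, 95, 120, 122, 125, 137]
x 30 35 y occupied: [-17, 7, 10, 90, 92, 137]
y -12 x range -38.3 46.1
y 24 x range -0.4 45.8
y 82 x range 7.9 44.3
y 118 x range -26.7 44.7
top [364. 270.] c [ 422.  -227.4] size [22.9 45.2] long axis deg -69.5
top [231. 241.] c [503.  119.3] size [20.1 37.3] long axis deg -84.7
top [242. 226.] c [537.4  85.5] size [ 82.5 156.4] long axis deg -85.6
```

View pics/a4.png

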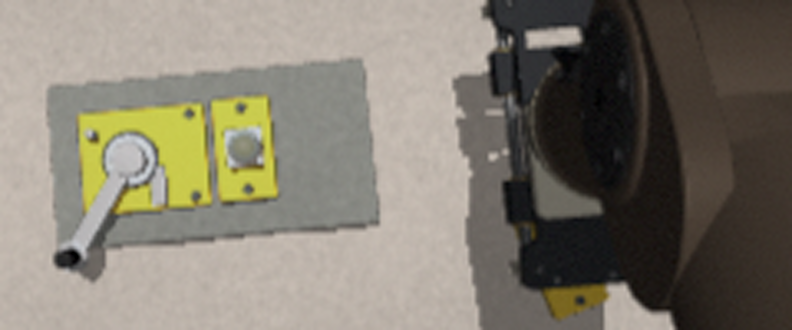

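The lamp is in the row: shelf y about 6.5, x about +2, with a gap of about 5 mm. Next is the motor.

Call:
{"api": "carry_out", "payload": {"plan": [[-0.5, -4.5, 0, 0.08, 5], [-1, -9, 0, 0.16, 5], [-1.5, -13.5, 0, 0.25, 5], [-2.1, -18.2, 0, 0.33, 5], [-2.1, -18.2, -2, 0.33, 5], [-2.1, -18.2, -5, 0.33, 5], [-2.1, -18.2, -5, 0.33, 5], [-2.1, -18.2, -5, 0.33, 5]]}}

```text
clock: 8.3
position: [0.5183, -0.3477, 0.1476]
ee_rot: [1.728, 2.618, 0.003]
force: [0.4, -0.4, 0.7]
width: 0.546
```

```bash
python3 - <<'E'
from h import *
jaw()
I,D=arm.get_image("scene"); blobs("scene",I)
I,D=arm.get_image("top"); blobs("top",I)
E
```

```text
pos mm [ 518.3 -347.7  147.6] jaw deg 23.16 zax [ 0.005 -0.001 -1.   ] w 5.01 F [ 0.4 -0.4  0.7] q [ 0.78  0.61 -0.4   1.71  0.3   0.88  0.65] t 8.3
scene [121. 218.] c [ 539.  -341.6] size [44.7 44.2] long axis deg 23.2
scene [164. 186.] c [ 448.9 -217.1] size [87.2 45.1] long axis deg 20.8
scene [270. 187.] c [514.4  90.9] size [ 91.1 159. ] long axis deg -85.3
top [360. 259.] c [ 448.4 -218.1] size [79. 46.] long axis deg 21.1
top [231. 241.] c [503.  119.3] size [20.1 37.3] long axis deg -84.7
top [408. 233.] c [ 517.7 -352.3] size [80.3 44.8] long axis deg 23.1
top [242. 226.] c [537.3  85.3] size [ 82.4 157.1] long axis deg -85.3
```

Call:
{"api": "carry_out", "payload": {"plan": [[-0.1, -0.4, -3, 0, 5], [-0.1, -0.4, -5, 0, 5], [-0.1, -0.4, -5.9, 0, 5], [-0.1, -0.4, -6.1, 0, 5], [-0.1, -0.4, -6.1, 0, 5], [-0.1, -0.4, -6.1, 0, 2], [-0.1, -0.4, -6.1, 0, 2], [-0.1, -0.4, -6.1, 0, 2], [-0.1, -0.4, -6.1, 0, 2], [-0.1, -0.4, -6.1, 0, 2], [-0.1, -0.4, -6.1, 0, 2]], "squeeze": 20}}

```text
clock: 9.5
position: [0.5182, -0.3528, 0.0885]
ee_rot: [1.727, 2.615, 0.003]
force: [-1.4, 0.2, 6.8]
width: 0.306
```

Call:
{"api": "carry_out", "payload": {"plan": [[0, 0, 2, 0, 2], [0, 0, 6, 0, 2], [0, 0, 10, 0, 2], [0, 0, 10.5, 0, 2], [0, 0, 10.5, 0, 2], [0, 0, 10.5, 0, 2]]}}

```text
clock: 10.1
position: [0.5174, -0.3526, 0.1922]
ee_rot: [1.728, 2.616, 0.002]
force: [-0.6, 0.6, -1.1]
width: 0.304
```

```bash
python3 - <<'E'
from h import *
jaw()
I,D=arm.get_image("scene"); blobs("scene",I)
E
```

```text
pos mm [ 517.4 -352.6  192.2] jaw deg 23.11 zax [ 0.006 -0.002 -1.   ] w 2.79 F [-0.6  0.6 -1.1] q [ 0.79  0.57 -0.42  1.66  0.27  0.96  0.68] t 10.1
scene [111. 199.] c [ 467.1 -369.8] size [33.2 50.9] long axis deg -66.9
scene [164. 186.] c [ 449.2 -217.2] size [86.7 45.4] long axis deg 20.8
scene [270. 187.] c [514.4  90.9] size [ 91.1 159. ] long axis deg -85.3
```

Call:
{"api": "carry_out", "payload": {"plan": [[0.3, 4, 0, -0.04, 2], [0.6, 8, 0, -0.08, 2], [0.9, 12, 0, -0.12, 2], [1.2, 16, 0, -0.16, 2], [1.5, 20, 0, -0.2, 2], [1.8, 24, 0, -0.25, 2], [2.1, 28, 0, -0.3, 2], [2.3, 31, 0, -0.333, 2], [2.5, 33.3, 0, -0.333, 2], [2.5, 33.3, -2, -0.333, 2], [2.5, 33.3, -3.5, -0.333, 2], [2.5, 33.3, -3.5, -0.333, 2], [2.5, 33.3, -3.5, -0.333, 2], [2.5, 33.3, -3.5, -0.333, 2]]}}

```text
clock: 11.55
position: [0.5425, -0.0196, 0.157]
ee_rot: [2.138, 2.294, 0.001]
force: [0.2, -0.3, -0.5]
width: 0.302
```

```bash
python3 - <<'E'
from h import *
jaw()
I,D=arm.get_image("scene"); save(cv2.resize(I[110:250,180:340],None,fx=4,fy=4,interpolation=2),"pics/a5.png")
E
```

```text
pos mm [542.5 -19.6 157. ] jaw deg 4.02 zax [ 0.005 -0.003 -1.   ] w 2.78 F [ 0.2 -0.3 -0.5] q [ 0.22  0.49 -0.38  1.91  0.25  0.79 -0.23] t 11.55
```

View pics/a5.png

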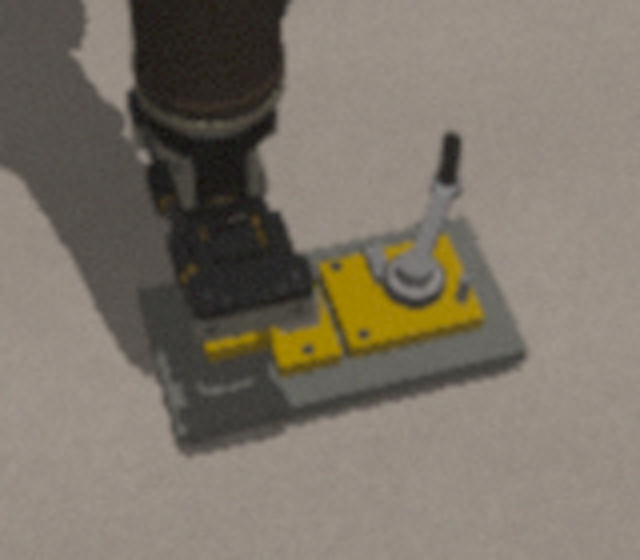

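The motor hangs above the shelf beside the lamp (lamp and switch edges in line) with its far edge level. I lower it.

Call:
{"api": "carry_out", "payload": {"plan": [[0, 0, -1.5, 0, 2], [0, 0, -2.7, 0, 2], [0, 0, -3.4, 0, 2], [0, 0, -3.6, 0, 2], [0, 0, -3.75, 0, 2], [0, 0, -3.75, 0, 2]]}}

```text
clock: 12.2
position: [0.5427, -0.0196, 0.1199]
ee_rot: [2.138, 2.293, 0.002]
force: [-0.1, -0.2, -0.6]
width: 0.307
```

Call:
{"api": "carry_out", "payload": {"plan": [[0, 0, -0.1, 0, 2], [0, 0, -0.15, 0, 2], [0, 0, -0.2, 0, 2], [0, 0, -0.2, 0, 2]]}}

```text
clock: 12.6
position: [0.5429, -0.0195, 0.1185]
ee_rot: [2.138, 2.293, 0.002]
force: [-0.1, 0.2, 5.6]
width: 0.303
```

Call:
{"api": "carry_out", "payload": {"plan": [[0, 0, 0.05, 0, 2], [0, 0, 0.05, 0, 5], [0, 0, 0.05, 0, 5], [0, 0, 0.05, 0, 5], [0, 0, 0.05, 0, 5], [0, 0, 2, 0, 5], [0, 0, 5, 0, 5], [0, 0, 10, 0, 5], [0, -4, 12, 0, 5], [0, -8, 12, 0, 5], [0, -12, 12, 0, 5], [0, -16, 12, 0, 5], [0, -16, 12, 0, 5], [0, -16, 12, 0, 5]]}}

```text
clock: 14.0
position: [0.5426, -0.1805, 0.2382]
ee_rot: [2.141, 2.291, 0.002]
force: [0.3, 0.4, 0.9]
width: 0.547
```

```bash
python3 - <<'E'
from h import *
jaw(); I=row("top"); row("scene")
save(cv2.resize(I[180:280,190:430],None,fx=3.3,fy=3.3,interpolation=2),"pics/a6.png")
for n in("top","scene"):
    I,D=arm.get_image(n); P=cloud(n,D)
    k=(P[...,0]>.42)&(P[...,0]<.5)&(P[...,1]>.12)&(P[...,1]<.2)&(P[...,2]>.05)&(I.max(-1)<60)
    q=np.argwhere(k)[:,::-1]; print(n,"handle px bbox",q.min(0),q.max(0),"pred rest pin top/bottom",proj(n,[[.4597,.1637,.113],[.4597,.1637,.068]]).round(1))
E
```

```text
pos mm [ 542.6 -180.5  238.2] jaw deg 3.87 zax [ 0.006 -0.003 -1.   ] w 5.02 F [0.3 0.4 0.9] q [ 0.5   0.43 -0.37  1.75  0.18  0.99  0.12] t 14.0
x -5 5 y occupied: [-17, -10, 22, 30, 35, 72, 117, 135]
x -35 -30 y occupied: [-65, -22, -17, 5, 7, 30, 35, 45, 50, 67, 80, 110, 130, 135]
x 30 35 y occupied: [-67, -47, -45, -20, -17, 2, 7, 30, 35, 45, 50, 132]
y -62 x range -36.1 41.6
y -26 x range -35.4 42.0
y -12 x range -36.6 41.1
y 24 x range -36.0 41.3
y 82 x range -38.7 39.2
y 118 x range -17.2 39.6
x -5 5 y occupied: [-20, -5, 25, 77, 117, 132]
x -35 -30 y occupied: [-67, -52, -25, -20, -17, -2, 35, 55, 57, 70, 87, 95, 120, 122, 125, 137]
x 30 35 y occupied: [-67, -32, -30, 7, 10, 90, 92, 137]
y -62 x range -37.8 45.1
y -26 x range -37.9 45.5
y -12 x range -38.3 46.1
y 24 x range -0.4 45.8
y 82 x range 7.9 45.1
y 118 x range -26.7 44.7
top handle px bbox [207 256] [213 260] pred rest pin top/bottom [[208.3 258.6]
 [211.1 257.7]]
scene handle px bbox [290 144] [294 155] pred rest pin top/bottom [[292.7 145.1]
 [291.3 155.7]]
```

View pics/a6.png

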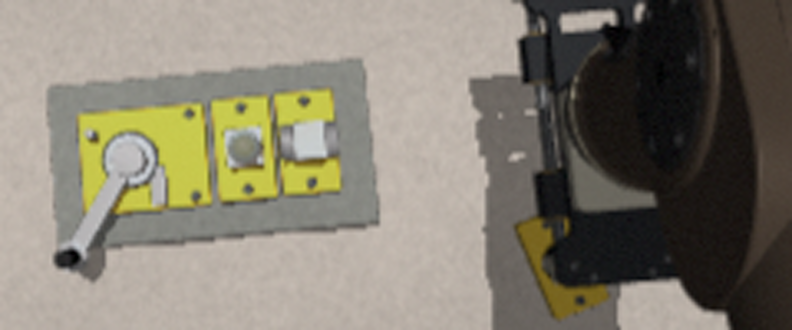

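The row is done: lamp y≈6.5, motor y≈-44, both x≈+2 to 3, gaps about 4 to 5 mm. The handle prediction of (459.7, 163.7) matches both views. I go above it with the jaws tangential to the swing.

Call:
{"api": "carry_out", "payload": {"plan": [[-1, 4, 0, 0.1, 5], [-2, 8, 0, 0.2, 5], [-3, 12, 0, 0.32, 5], [-4, 16, 0, 0.44, 5], [-5, 20, 0, 0.56, 5], [-6, 24, 0, 0.68, 5], [-7, 28, 0, 0.8, 5], [-7.7, 31.5, 0, 0.9, 5], [-8.3, 34.4, 0, 0.962, 5], [-8.3, 34.4, -2, 0.962, 5], [-8.3, 34.4, -4, 0.962, 5], [-8.3, 34.4, -4, 0.962, 5], [-8.3, 34.4, -4, 0.962, 5], [-8.3, 34.4, -4, 0.962, 5]]}}

```text
clock: 15.6
position: [0.4604, 0.1666, 0.1995]
ee_rot: [0.83, 3.024, 0.009]
force: [0.2, 0.4, 0.5]
width: 0.544
```

```bash
python3 - <<'E'
from h import *
jaw()
E
```

```text
pos mm [460.4 166.6 199.5] jaw deg 59.29 zax [ 0.007  0.004 -1.   ] w 5.0 F [0.2 0.4 0.5] q [ 0.08  0.41 -0.69  1.97  0.34  0.86  0.24] t 15.6
```

Call:
{"api": "carry_out", "payload": {"plan": [[-0.1, -0.3, -2, 0, 5], [-0.1, -0.3, -4, 0, 5], [-0.1, -0.3, -5.2, 0, 5], [-0.1, -0.3, -5.5, 0, 5], [-0.1, -0.3, -5.5, 0, 5], [-0.1, -0.3, -5.5, 0, 0.8], [-0.1, -0.3, -5.5, 0, 0.8], [-0.1, -0.3, -5.5, 0, 0.8], [-0.1, -0.3, -5.5, 0, 0.8], [-0.1, -0.3, -5.5, 0, 0.8], [-0.1, -0.3, -5.5, 0, 0.8], [-0.1, -0.3, -5.5, 0, 0.8]], "squeeze": 30}}

```text
clock: 16.8
position: [0.4592, 0.1633, 0.1445]
ee_rot: [0.831, 3.024, 0.007]
force: [-1.9, -2.6, 4.9]
width: 0.147
```

```bash
python3 - <<'E'
from h import *
jaw()
p=arm.observe()["position"][:2]*100; c=np.array([53.26,11.99])
v=p-c; a0=np.arctan2(v[1],v[0]); print("radius cm",np.hypot(*v),"ang",np.degrees(a0),"shelf 145 ->149")
for k in range(5,91,5):
    a=np.radians(149.04-k); q=c+8.5*np.array([np.cos(a),np.sin(a)]); print(k,np.round(q-p,2),round(-np.radians(k),3))
E
```

```text
pos mm [459.2 163.3 144.5] jaw deg 59.28 zax [ 0.007  0.003 -1.   ] w 1.35 F [-1.9 -2.6  4.9] q [ 0.03  0.48 -0.64  2.03  0.42  0.75  0.17] t 16.8
radius cm 8.522143356974711 ang 149.42207011680244 shelf 145 ->149
5 [0.46 0.66] -0.087
10 [0.92 1.24] -0.175
15 [1.43 1.77] -0.262
20 [1.98 2.27] -0.349
25 [2.58 2.71] -0.436
30 [3.21 3.1 ] -0.524
35 [3.87 3.43] -0.611
40 [4.56 3.7 ] -0.698
45 [5.27 3.91] -0.785
50 [6.   4.06] -0.873
55 [6.74 4.14] -0.96
60 [7.48 4.16] -1.047
65 [8.22 4.12] -1.134
70 [8.95 4.01] -1.222
75 [9.67 3.84] -1.309
80 [10.38  3.6 ] -1.396
85 [11.06  3.31] -1.484
90 [11.71  2.95] -1.571
```

The pin is gripped (13.5 mm opening, radius 85 mm as expected). I follow the arc to 75°.

Call:
{"api": "carry_out", "payload": {"plan": [[0.46, 0.66, 0, -0.087, 0.8], [0.92, 1.24, 0, -0.175, 0.8], [1.43, 1.77, 0, -0.262, 0.8], [1.98, 2.27, 0, -0.349, 0.8], [2.58, 2.71, 0, -0.436, 0.8], [3.21, 3.1, 0, -0.524, 0.8], [3.87, 3.43, 0, -0.611, 0.8], [4.56, 3.7, 0, -0.698, 0.8], [5.27, 3.91, 0, -0.785, 0.8], [6.0, 4.06, 0, -0.873, 0.8], [6.74, 4.14, 0, -0.96, 0.8], [7.48, 4.16, 0, -1.047, 0.8], [8.22, 4.12, 0, -1.134, 0.8], [8.95, 4.01, 0, -1.222, 0.8], [9.67, 3.84, 0, -1.309, 0.8], [9.67, 3.84, 0, -1.309, 0.8]]}}

```text
clock: 18.4
position: [0.5555, 0.2011, 0.1444]
ee_rot: [2.502, 1.888, -0.003]
force: [-7.7, -1.7, 7.7]
width: 0.149
```

```bash
cat >> h.py <<'E'
def ang():
    jaw(); p=arm.observe()["position"][:2]*100; c=np.array([53.26,11.99]); v=p-c
    th=149.04-np.degrees(np.arctan2(v[1],v[0])); print("r",np.hypot(*v).round(2),"swing deg",th.round(2),"rad",np.radians(th).round(3))
    for k in(77.5,80.2,81.5,83,84.5):
        a=np.radians(149.04-k); print(k,np.round(c+8.5*np.array([np.cos(a),np.sin(a)])-p,2),round(-np.radians(k-th),3))
E
python3 -c "
from h import *
ang()"
```

```text
pos mm [555.5 201.1 144.4] jaw deg -15.93 zax [ 0.003 -0.007 -1.   ] w 1.37 F [-7.7 -1.7  7.7] q [-0.26  0.55 -0.26  1.8   0.2   0.81 -0.9 ] t 18.4
r 8.43 swing deg 74.79 rad 1.305
77.5 [ 0.4  -0.05] -0.047
80.2 [ 0.78 -0.19] -0.095
81.5 [ 0.96 -0.26] -0.117
83 [ 1.16 -0.35] -0.143
84.5 [ 1.37 -0.44] -0.17
```

Call:
{"api": "carry_out", "payload": {"plan": [[0.4, -0.1, 0, -0.047, 0.8], [0.78, -0.22, 0, -0.095, 0.8], [0.96, -0.28, 0, -0.11, 0.8], [0.96, -0.28, 0, -0.11, 0.8], [0.96, -0.28, 0, -0.11, 0.8]]}}

```text
clock: 18.9
position: [0.5626, 0.1987, 0.1443]
ee_rot: [2.602, 1.751, -0.01]
force: [-11.0, -1.6, 11.2]
width: 0.146
```

```bash
python3 -c "
from h import *
ang()"
```

```text
pos mm [562.6 198.7 144.3] jaw deg -22.15 zax [-0.002 -0.008 -1.   ] w 1.34 F [-11.   -1.6  11.2] q [-0.27  0.56 -0.23  1.78  0.18  0.82 -0.98] t 18.9
r 8.43 swing deg 79.88 rad 1.394
77.5 [-0.31  0.18] 0.042
80.2 [0.07 0.04] -0.006
81.5 [ 0.25 -0.03] -0.028
83 [ 0.45 -0.11] -0.054
84.5 [ 0.65 -0.21] -0.081
```

Call:
{"api": "carry_out", "payload": {"plan": [[0.4, -0.13, 0, -0.02, 0.8], [0.4, -0.13, 0, -0.02, 0.8], [0.4, -0.13, 0, -0.02, 0.8], [0.4, -0.13, 0, -0.02, 0.8]]}}

```text
clock: 19.3
position: [0.5631, 0.1985, 0.1442]
ee_rot: [2.62, 1.729, -0.019]
force: [-14.1, 1.1, 12.8]
width: 0.144
```

```bash
python3 - <<'E'
from h import *
ang()
I,D=arm.get_image("scene"); save(cv2.resize(I[100:260,180:350],None,fx=3.5,fy=3.5,interpolation=2),"pics/a7.png"); blobs("scene",I)
blobs("top",arm.get_image("top")[0])
E
```

```text
pos mm [563.1 198.5 144.2] jaw deg -23.16 zax [-0.009 -0.008 -1.   ] w 1.32 F [-14.1   1.1  12.8] q [-0.27  0.56 -0.23  1.78  0.17  0.83 -0.99] t 19.3
r 8.43 swing deg 80.22 rad 1.4
77.5 [-0.36  0.2 ] 0.048
80.2 [0.02 0.06] 0.0
81.5 [ 0.2  -0.01] -0.022
83 [ 0.4 -0.1] -0.048
84.5 [ 0.61 -0.19] -0.075
scene [262. 190.] c [517.1  65.2] size [ 92.4 209.5] long axis deg -85.6
scene [164. 185.] c [ 448.8 -217.1] size [87. 45.] long axis deg 21.1
top [360. 259.] c [ 448.3 -218. ] size [79.  45.8] long axis deg 21.1
top [224. 237.] c [517.8 131.8] size [49.8 61.2] long axis deg -86.6
top [259. 223.] c [539.6  58.8] size [ 82.7 204.9] long axis deg -85.4
```

View pics/a7.png

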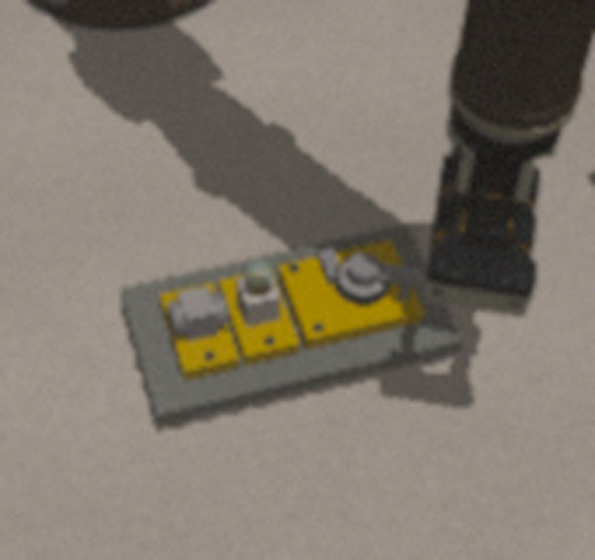

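The picture shows the row intact (motor, lamp, switch) and the gripper holding the handle at about 1.40 rad. The last 4 mm of commanded push moved it only 0.5 mm, so it is at the stop. I hand in.

```bash
python3 -c "
from h import *
print(arm.sign_off())"
```

```text
the job is handed in; nothing more can be done
None
```

The lamp and motor blocks stand in the row, and the switch arm was still held at its stop by the gripper when I handed the job in. That was at about 19.5 s, and the hand-in gave no verdict.

- **Row:** The last measured check, made after letting go and before the swing, put the lamp at shelf y ≈ +6.5 mm and the motor at y ≈ -44 mm. Both sat at x ≈ +2 to 3 mm, with gaps of about 3 to 5 mm and all edges parallel. In the last picture the row looked unmoved.
- **Switch arm:** It is at about 1.40 rad by tool position. The final 4 mm of commanded push moved it only 0.5 mm, so it is against the stop. The wrist read about 14 N horizontally, with a 13 mm opening on the pin and a 30 N grip.
- **Other things:** The dial measured within 0.2 mm of its start. I did not re-measure the supply or the weight, but the arm stayed well clear of both.
- **Disagreements:** The scene camera put the row a few mm further out in x than the top camera, for the fixed switch block as well, so I put it down to calibration. The tool also read a vertical force of about 13 N on the pin, which I left as it was.

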